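Unfold the instrument's side hook and hang up the tube rack

TASK

Swing the blue folding hook on the side of the white instrument fully out to its stop. Then pick up the orange tube rack by its handle plate, keep it upright, pass the hook through the slot in the plate and, still holding the rack, lower it gently until the hook takes the weight (no dropping, no pressing hard), then slide it along the hook until its side rests against the instrument. Let go, and leave the bottle, the jar and the beaker where they stand.

Things in the scene. Friction and masses are not known exactly. Their poses are not given: they have to be found in the camera images.
- instrument: White bench instrument, fixed box 280 (x) x 160 (y) x 235 mm high. Origin: centre of its underside; z up. Its hook face is its own -y side, the plane y = -80 mm. The hook mount's steel back plate on it (x = 38 to 82 mm) reaches 5 mm off the face and up to 19 mm above the arm's top edge.
- hinge (a point): Point fixed to the instrument on the hook's vertical hinge axis: x = 60, y = -104 (24 mm off the face), z = 200 mm in its frame, axes as the instrument's. The hook arm's top edge is nominally at this height, but the mount is screwed on in slots: the true height is up to 10 mm higher or lower, level all along, rigid and not reported. Find it by touch or sight.
- hook (a joint): Hook angle q, rad. 0: folded along the face, arm to the instrument's -x; 1.571: firm stop, arm to its -y. Blue flat arm 95 mm long from the hinge axis, 8 thick, 12 tall; at 90 mm a round pin, 10 mm across, rises 20 mm above the arm's top edge: at (60 - 90 cos q, -104 - 90 sin q) mm in the instrument's frame. Stiff: 0.3 N m friction (3.5 N at the pin), stays where left.
- rack: Orange tube rack, loose, 0.24 to 0.39 kg. Body 110 (x) x 90 (y) x 60 mm high; origin: centre of its underside, z up. Along its middle (y = 0) stands the handle plate, 8 mm thick in y, 92 mm long in x, top at z = 165 mm. Tube caps reach z = 70 mm. Same from either side. Hung and home, its y is along the instrument's y, its origin 45 mm off the hook face, its bottom about 62 mm up.
- slot_top (a point): Middle of the upper edge of the slot in the rack's handle plate: x = 0, y = 0, z = 138 mm in the rack's frame, same axes. The slot goes right through the plate in y, is 60 mm wide (x) and 60 mm tall (z = 78 to 138 mm). The bar above it, 27 mm tall and 8 mm thick, is the grip.
- bottle: Glass bottle with a blue cap, 70 mm in diameter, 150 mm tall, loose; origin: centre of its underside. Leave alone.
- jar: Small amber jar with a red lid, 44 mm in diameter, 60 mm tall, loose; origin: centre of its underside. Leave alone.
- beaker: Open glass beaker, 70 mm in diameter at the rim, 80 mm tall, loose; origin: centre of its underside. Leave alone.
There are look-alikes about, which are no part of the job. What is meant by the rack is not green, and is the larger of those in its own colour.

How it is judged (in metres and radians):
On the way, in this order (a step that is already met when the one before it is completed fails the run):
1. the hook is swung out to its stop (at least 1.50 rad) (value of joint hook above 1.5 rad), for 0.2 s.
2. the rack, still held, is lowered to bear on the hook, clear of the bench (height (world z) of rack above 0.04 m and contact force between rack and instrument above 1 N and contact force between the fingers and rack above 2 N and value of joint hook above 1.45 rad), for 0.2 s.
At the end, for the whole second after the job is handed in: The hook is out (over 1.45 rad); the rack hangs on it at rest, upright within 0.12 rad, square to the instrument within 0.15 rad, its bottom 45 to 79 mm above the bench, its near side within 4 mm of the hook face, its middle within 35 mm of the hook's hinge along the face; nothing holds it (value of joint hook above 1.45 rad and height (world z) of rack between 0.045 and 0.079 m and y of rack in the frame of instrument between -0.129 and -0.115 m and x of rack in the frame of instrument between 0.025 and 0.095 m and angle between rack's own z axis and vertical below 0.12 rad and angle between the y axis of rack and the y axis of instrument, either way round below 0.15 rad and contact force between rack and instrument above 1 N and linear speed of rack below 0.02 m/s); the robot touches nothing.
It fails at once if the rack is pressed, knocked or dropped on the hook or instrument with more than 15 N (contact force between rack and instrument above 15 N).
It fails at once if the rack is tipped by more than 0.5 rad (angle between rack's own z axis and vertical above 0.5 rad).
It fails at once if the bottle is moved by more than 15 mm (distance of bottle from where it was at the start of the episode above 0.015 m).
It fails at once if the jar is moved by more than 15 mm (distance of jar from where it was at the start of the episode above 0.015 m).
It fails at once if the beaker is moved by more than 15 mm (distance of beaker from where it was at the start of the episode above 0.015 m).
It also fails if it takes over 72 s, if anything falls off the work surface, if the arm or the gripper's body presses on something with over 40 N, if the wrist force passes 120 N, or if a joint passes its speed limit or range.

ROBOT

A 7-joint arm with a two-finger parallel gripper is mounted at the origin on the work surface. World frame = base frame: x ahead of the robot, y to its left, z up, the work surface at z = 0. Lengths are in mm, angles in rad, forces in N, time in s.
With the tool pointing down it reaches from about 400 to 850 mm from the base axis. Payload 10.4 kg.
Tool frame: the origin (TCP) lies midway between the tips of the shut fingers; the grasp point (between the pads) lies 19 mm behind it; z points along the fingers, y is the line along which they close (so a half turn about z gives the same grasp; the last joint's range is limited). The gripper opens to 85 mm and grips with 20 to 120 N. Pads are 22 mm wide; open, the fingers measure 114 mm over their backs; the gripper's body (76 mm by 85 mm) begins 54 mm behind the grasp point. The pads swing forward as they close: fully open they stand 13 mm farther back than shut.
Start: joints at [1.108, 0.332, -0.065, 1.46, 0.022, 1.35, -0.088], TCP at [266.122, -565.535, 231.338] pointing down, gripper open.
Joint ranges: [-2.6, 2.6], [-0.5, 2.12], [-1.47, 1.34], [0.16, 2.42], [-1.27, 4.41], [0.06, 2.06], [-2.6, 2.6]. Speed limits (rad/s): [2.22, 2.22, 2.79, 2.79, 3.14, 3.14, 3.14].

INTERFACE

Orientations are given as a unit quaternion [x, y, z, w].
In Python, from workcell import ctrl, open_gripper, close_gripper, solver, monitor, optics, hand_in, find_in gives the robot as it stands. Calls block until the motion is done:
- ctrl.reach(position, orientation): joint-space move of the TCP to a pose.
- ctrl.servo_line(position, vel=150, ori=None, guard=None): straight line of the TCP; ori=None keeps the orientation; vel is the mean speed in mm/s. With guard (N) it stops when the force on the tool has changed by that much, and returns True; else False.
- ctrl.move_j(angles): joint-space move.
- open_gripper() and close_gripper(strength=None): open the fingers fully, or close them until they stop; strength is the grip in N (None keeps the last).
- ctrl.hold(seconds).
- solver.inverse_kinematics(position, orientation): joint angles nearest the present ones, or None.
- monitor.get_state(): the state.
- optics.camera(name): name is "side" or "top"; returns a dict with "pixels" (384x512x3 uint8, red, green, blue), "z_map" (384x512 float32, mm along the optical axis (not along the pixel's ray), 0 where there is no reading), "vertical_fov" (degrees; the focal length in pixels is half the picture's height over the tangent of half this angle, whatever the lens; pixels are square), "cx", "cy" (the principal point, pixels), "R" (3x3) and "t" (3): a world point X has camera coordinates R X + t. Camera axes: x right, y down, z forward; pixel columns grow to the right and rows downward; lengths in mm; the calibration is good to about 2 mm. A picture is of the moment at which its call begins.
A pose or a line that the arm cannot do raises ctrl.PlanningError and nothing moves.
- hand_in(): hands the job in; it is judged then, once.
Trained networks look in a picture, given as the dict that the camera call returned (one of the last four; its "shot" number tells which), for a name from the list of things; names that differ only in an ending like _2 or _b are one class to them, and where a whole thing is asked for, a point or a joint stands for the part that bears it (a point fixed in the world has none). Each returns a list of dicts, best first, with "conf" (0 to 1); they miss things now and then, are a little off and sometimes report something else, mostly with a low value. They report only what shows in the picture. A call takes as long as a camera call. They do not tell look-alikes from the thing itself.
- find_in(name, picture): "box" ([left, top, width, height] in pixels, round what is visible of it).
The state is a dict: "time_s": time; "joint_pos": joint angles; "qvel": joint speeds; "joint_efforts": joint torques, N m; "position": TCP position; "eef_rot": TCP orientation; "ft_force": force on the tool from outside, world axes, zero at the start; "torque": the same for the moment, N m; "finger_gap": finger opening in mm; "grasp_force": force on a finger pad.
Only numpy, scipy, OpenCV 4.12 (cv2) and the standard library are available. Lean on these libraries where they do the work, as an engineer would, in place of code of your own. Each camera call takes 0.05 s, during which the arm holds its last target. There are 200 camera calls.

## Working session

There is one attempt and no reset: what is moved stays moved. The work goes in short steps, each a Python script; the robot and the scene stay as the last script left them, time stands still between calls to the robot, and variables do not carry over. Pictures are saved under pics/ and viewed, at most 10 in all, crops included, and the job is handed in when it is done.

```bash
ls; mkdir -p pics; cat > h.py <<'E'
import numpy as np, cv2
from workcell import ctrl, open_gripper, close_gripper, solver, monitor, optics, hand_in, find_in
def cloud(p):
    f=192/np.tan(np.radians(p["vertical_fov"])/2); z=p["z_map"]
    v,u=np.mgrid[:z.shape[0],:z.shape[1]]
    c=np.stack([(u-p["cx"])*z/f,(v-p["cy"])*z/f,z],-1)
    w=(c-np.array(p["t"]))@np.array(p["R"])
    w[z<=0]=np.nan
    return w
def save(p,n): cv2.imwrite(f"pics/{n}.png",p["pixels"][:,:,::-1])
E
python3 - <<'E'
from h import *
for n in("side","top"):
    p=optics.camera(n); save(p,n+"0"); W=cloud(p)
    np.savez(f"{n}0.npz",W=W,px=p["pixels"])
    print(n,{k:p[k] for k in("vertical_fov","cx","cy")},-np.array(p["R"]).T@p["t"], p["R"][2])
    for o in("instrument","hook","rack","bottle","jar","beaker"):
        for d in find_in(o,p)[:3]:
            b=d["box"]; l,t,w,h=[int(round(x)) for x in b]
            c=W[t+h//2,l+w//2]
            print(o,round(d["conf"],2),[l,t,w,h],c.round())
print(monitor.get_state())
E
```

```text
pics
side {'vertical_fov': 48.748153515780245, 'cx': 254.69913214902164, 'cy': 197.00147742535617} [424.34316142 924.46970101 799.7559946 ] [ 0.08594563 -0.80538217 -0.58649204]
instrument 0.73 [128, 223, 169, 159] [552. 438. 211.]
rack 0.82 [253, 147, 21, 38] [ 522. -253.   69.]
rack 0.67 [265, 161, 41, 61] [ 444. -123.   66.]
rack 0.67 [315, 142, 35, 62] [ 299. -247.   61.]
bottle 0.72 [162, 176, 28, 48] [744.   1. 100.]
jar 0.96 [294, 240, 19, 28] [386. 115.  38.]
beaker 0.73 [187, 156, 28, 26] [ 727. -240.   53.]
top {'vertical_fov': 50.63657978647181, 'cx': 256.81128356232716, 'cy': 188.1277535453405} [ 277.37113829   25.68294818 1308.64152183] [ 0.21197217 -0.00796054 -0.97724328]
instrument 0.68 [93, 124, 89, 112] [538. 342. 236.]
instrument 0.22 [334, 120, 22, 26] [ 747. -287.    3.]
hook 0.42 [169, 156, 7, 38] [562. 256. 191.]
rack 0.94 [282, 201, 40, 40] [ 439. -120.   79.]
rack 0.8 [319, 253, 45, 36] [ 288. -232.   73.]
rack 0.76 [335, 183, 37, 26] [ 520. -288.   50.]
bottle 0.95 [256, 109, 23, 34] [735. -19. 112.]
jar 0.66 [227, 233, 11, 17] [384.  94.  58.]
beaker 0.71 [332, 120, 22, 21] [ 756. -280.    8.]
{'time_s': 0.7, 'joint_pos': array([ 1.10841896,  0.33220394, -0.0647135 ,  1.4601312 ,  0.02159262,
        1.3499054 , -0.0884904 ]), 'qvel': array([ 8.67092235e-04, -5.71791863e-05,  1.62188929e-04,  6.12568037e-04,
       -1.11505365e-03,  2.55636423e-03,  5.38968430e-04]), 'joint_efforts': array([ 1.87159876e-04, -6.25076437e+01,  4.93830023e-02, -3.91767955e+01,
        1.64347590e-02,  1.67576225e-03, -3.69482919e-06]), 'position': array([ 266.1132271 , -565.52125076,  231.32017984]), 'eef_rot': array([9.75919048e-01, 2.18133012e-01, 1.84330094e-05, 1.90663627e-05]), 'ft_force': array([ 1.50148096, -0.47274813,  0.81670149]), 'torque': array([-0.00635206, -0.01654085, -0.03194799]), 'grasp_force': 0.0, 'finger_gap': 85.6073342955513}
```

```bash
python3 - <<'E'
import cv2,numpy as np
t=cv2.imread("pics/top0.png");s=cv2.imread("pics/side0.png")
a=cv2.resize(t[95:315,80:400],(800,550),interpolation=cv2.INTER_CUBIC)
cv2.imwrite("pics/topc.png",a)
b=cv2.resize(s[130:384,110:400],(685,600),interpolation=cv2.INTER_CUBIC)
cv2.imwrite("pics/sidec.png",b)
E
```

```text
(no output)
```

View pics/topc.png

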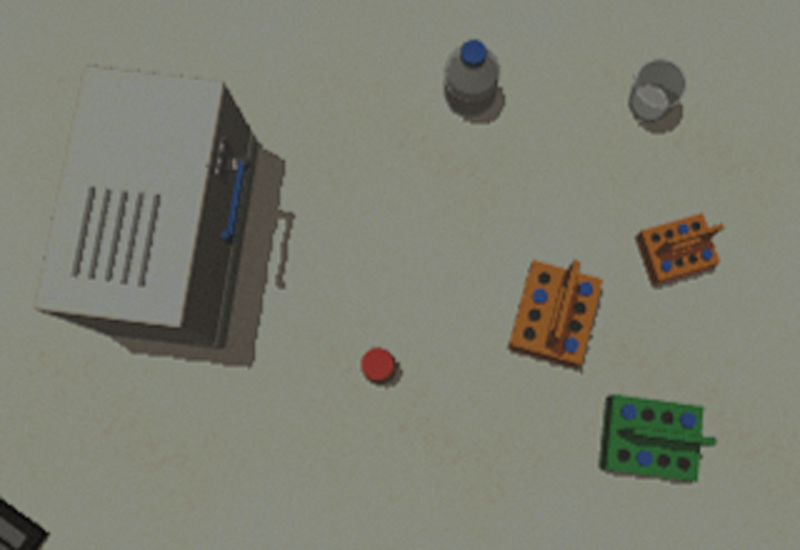

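View pics/sidec.png

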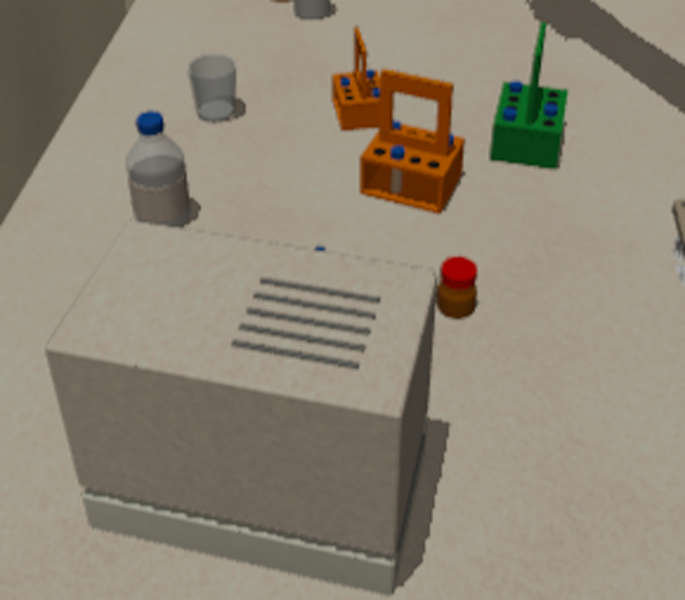

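The top view shows the instrument at left, with the folded blue hook on its right face, hinge at crop (242,165) and pin at (228,236). The larger orange rack is at crop (557,313), the small orange at (680,248), the green at (655,438), the jar at (378,365), the bottle at (472,80) and the beaker at (660,90). The side view confirms the layout; the hook is hidden there except for the pin tip at (320,248).

```bash
python3 - <<'E'
import numpy as np,cv2
T=np.load("top0.npz");S=np.load("side0.npz")
def rect(P,n):
    (c,s,a)=cv2.minAreaRect(P[:,:2].astype(np.float32)); print(n,len(P),np.round(c,1),np.round(s,1),round(a,2),"z",np.percentile(P[:,2],[5,50,95]).round(1))
for nm,D in(("top",T),("side",S)):
    W=D["W"].reshape(-1,3);C=D["px"].reshape(-1,3).astype(int)
    m=(abs(W[:,2]-235)<8)&(abs(W[:,0]-550)<250)&(W[:,1]>150)&(W[:,1]<560)
    rect(W[m],nm+" inst top")
    orange=(C[:,0]>C[:,2]*1.8)&(C[:,0]-C[:,2]>40)
    near=(np.hypot(W[:,0]-440,W[:,1]+130)<75)
    m=orange&near&(W[:,2]>85)&(W[:,2]<175); rect(W[m],nm+" plate")
    P=W[m]; d=P[:,:2]-P[:,:2].mean(0); u,s,v=np.linalg.svd(d,full_matrices=0); print(" dir",v[0],P[:,:2].mean(0), "ext",(d@v[0]).min(),(d@v[0]).max())
    m=near&(W[:,2]>50)&(W[:,2]<68); rect(W[m],nm+" bodytop")
    blue=(C[:,2]>C[:,0]*1.5)&(C[:,2]-C[:,0]>25)
    m=blue&(abs(W[:,0]-560)<90)&(W[:,1]>180)&(W[:,1]<300)
    if m.sum():print(nm,"hook");print(W[m].round(0).astype(int).tolist())
    red=(C[:,0]>C[:,1]*2)&(C[:,0]-C[:,1]>50)&(abs(W[:,0]-384)<60)&(abs(W[:,1]-100)<60); rect(W[red],nm+" jar")
E
```

```text
top inst top 5822 [561.6 357.8] [162.7 280.4] 82.07 z [231.  234.6 238.1]
top plate 106 [ 446.5 -123.2] [ 8.4 89.2] 73.11 z [132.7 163.5 166.8]
 dir [-0.95736493  0.28888128] [ 444.94702966 -122.14679711] ext -46.37233924932655 42.86070129998914
top bodytop 819 [ 446.5 -123.4] [ 90.3 110.4] 73.38 z [55.3 59.3 64.5]
top hook
[[605, 249, 193], [605, 246, 193], [606, 243, 191], [602, 249, 192], [603, 246, 189], [598, 248, 195], [599, 246, 192], [599, 243, 192], [596, 249, 192], [597, 247, 188], [598, 244, 187], [594, 252, 190], [594, 249, 190], [592, 245, 195], [590, 251, 193], [590, 248, 193], [592, 247, 187], [588, 251, 192], [588, 248, 192], [588, 246, 190], [584, 250, 195], [585, 249, 191], [581, 251, 193], [582, 248, 191], [582, 246, 190], [579, 251, 191], [578, 247, 196], [580, 246, 188], [577, 254, 189], [574, 250, 198], [575, 248, 194], [574, 254, 189], [573, 251, 191], [573, 248, 193], [570, 253, 194], [570, 251, 190], [569, 247, 196], [567, 254, 190], [567, 251, 191], [567, 248, 190], [565, 254, 190], [564, 251, 191], [565, 248, 188], [561, 253, 193], [561, 250, 194], [562, 24
[... 581 characters left out ...]
192], [526, 258, 192], [526, 255, 194], [528, 253, 187], [520, 262, 211], [519, 259, 212], [519, 256, 215], [519, 254, 212], [523, 255, 193], [516, 261, 215], [517, 259, 211], [517, 257, 208]]
top jar 120 [385.5  98.9] [34.1 34.1] 89.0 z [55.2 59.1 63.8]
side inst top 9271 [560.6 357.4] [162.7 280.1] 82.19 z [232.6 235.  236.9]
side plate 443 [ 447.  -123.6] [14.7 93.7] 72.6 z [ 91.8 145.2 164.9]
 dir [-0.95837798  0.28550243] [ 445.60963613 -120.65381492] ext -48.985601204721796 44.720553745572616
side bodytop 511 [ 446.7 -122.6] [ 96.5 110.7] 73.48 z [55.4 60.  65.8]
side hook
[[518, 257, 213], [516, 257, 214], [514, 257, 214]]
side jar 175 [384.5  99.1] [36.3 41.4] 1.15 z [48.2 59.1 62.2]
```

```bash
cat >> h.py <<'E'
YI=np.radians(-7.9); CI=np.array([561.,357.6]); HZ=192.   # instrument yaw, centre; arm top height
YR=np.radians(-16.7); CR=np.array([446.6,-123.3])
def rot(a): return np.array([[np.cos(a),-np.sin(a)],[np.sin(a),np.cos(a)]])
def inst(x,y,z): return [*(CI+rot(YI)@[x,y]),z]
def rack(x,y,z): return [*(CR+rot(YR)@[x,y]),z]
def down(phi): return [np.cos(phi/2),np.sin(phi/2),0,0]
def pin(q,z): return inst(60-90*np.cos(q),-104-90*np.sin(q),z)
def st():
    s=monitor.get_state(); print("t",round(s["time_s"],2),"pos",s["position"].round(1),"F",s["ft_force"].round(1),"T",s["torque"].round(2),"gap",round(s["finger_gap"],1),"grip",round(s["grasp_force"],1)); return s
E
python3 - <<'E'
from h import *
P=np.pi
for n,p,phs in[("pin0",pin(0,198),(YI+P/2,YI-P/2)),("pin1",pin(P/2,198),(YI+P/2,YI-P/2)),("rack",rack(24,0,140),(YR,YR+P)),("rack-",rack(-24,0,140),(YR,YR+P)),("home",inst(84,-150,230),(YI,YI+P)),("home-",inst(36,-150,230),(YI,YI+P)),("push",inst(60,-150,200),(YI+P/2,YI-P/2))]:
    for ph in phs:
        j=solver.inverse_kinematics(p,down(ph)); print(n,np.round(p),round(ph,2),None if j is None else np.round(j,2))
E
```

```text
pin0 [517. 259. 198.] 1.43 [ 0.38  0.53 -1.23  1.59  0.51  1.38 -1.04]
pin0 [517. 259. 198.] -1.71 [ 0.38  0.54 -1.24  1.59  0.52  1.39  2.09]
pin1 [594. 157. 198.] 1.43 [ 0.37  0.49 -0.95  1.5   0.41  1.36 -0.75]
pin1 [594. 157. 198.] -1.71 [ 0.52  0.64 -1.24  1.49  0.61  1.44  2.27]
rack [ 470. -130.  140.] -0.29 [ 0.57  0.13 -0.42  1.91  0.06  1.11 -1.73]
rack [ 470. -130.  140.] 2.85 [ 0.77  0.16 -0.63  1.9   0.1   1.11  1.38]
rack- [ 424. -116.  140.] -0.29 [ 0.61  0.03 -0.45  2.02  0.01  1.1  -1.7 ]
rack- [ 424. -116.  140.] 2.85 [ 0.8   0.04 -0.64  2.01  0.03  1.1   1.43]
home [624. 197. 230.] -0.14 [ 0.26  0.56 -0.94  1.34  0.45  1.46 -2.36]
home [624. 197. 230.] 3.0 [ 0.28  0.58 -0.99  1.34  0.48  1.47  0.76]
home- [576. 204. 230.] -0.14 [ 0.32  0.48 -0.99  1.46  0.4   1.42 -2.39]
home- [576. 204. 230.] 3.0 [ 0.35  0.5  -1.05  1.46  0.43  1.43  0.72]
push [600. 201. 200.] 1.43 [ 0.34  0.58 -1.05  1.44  0.5   1.41 -0.86]
push [600. 201. 200.] -1.71 [ 0.43  0.69 -1.25  1.44  0.65  1.47  2.2 ]
```

```bash
python3 - <<'E'
from h import *
o=down(YI+np.pi/2)
ctrl.reach([450,100,330],o); ctrl.reach(pin(0,300),o); st()
print(ctrl.servo_line(pin(0,HZ+6),vel=80,guard=6)); st()
close_gripper(40); st()
E
```

```text
t 3.91 pos [517.2 258.2 299.5] F [-0.1  0.1  0.5] T [ 0.04 -0.06  0.03] gap 85.3 grip 0.0
False
t 5.33 pos [517.2 258.9 198.5] F [-1.  -0.9  1.1] T [ 0.03  0.05 -0.  ] gap 85.3 grip 0.0
t 6.02 pos [518.2 258.5 198.2] F [ 4.8  0.6 -2.8] T [ 0.08 -1.16  0.03] gap 7.8 grip 38.9
```

```bash
python3 - <<'E'
from h import *
for q in np.linspace(0,np.pi/2+0.05,12)[1:]:
    ctrl.servo_line(pin(q,HZ+6),vel=90)
st(); ctrl.hold(0.2); st(); open_gripper(); st()
p=pin(np.pi/2,330); ctrl.servo_line(p,vel=200)
ctrl.reach(rack(24,0,300),down(YR))
p=optics.camera("top"); save(p,"top1"); np.savez("top1.npz",W=cloud(p),px=p["pixels"])
W=cloud(p).reshape(-1,3);C=p["pixels"].reshape(-1,3).astype(int)
blue=(C[:,2]>C[:,0]*1.5)&(C[:,2]-C[:,0]>25)
m=blue&(abs(W[:,0]-590)<90)&(W[:,1]>130)&(W[:,1]<300)&(W[:,2]>170)
R=((W[m][:,:2]-CI)@rot(YI)); print(np.c_[R,W[m][:,2]].round(0).astype(int).tolist())
cv2.imwrite("pics/top1c.png",cv2.resize(p["pixels"][110:270,150:350,::-1],(750,600)))
st()
E
```

```text
t 9.32 pos [596.  154.5 197.2] F [-13.5 -10.5  10.2] T [-2.16  2.95  0.11] gap 7.7 grip 41.6
t 9.52 pos [596.  154.5 197.2] F [-13.3  -9.4   9.7] T [-2.04  2.79  0.11] gap 7.8 grip 41.5
t 10.25 pos [598.2 156.7 198. ] F [-0.  -0.9 -0.6] T [ 0.03 -0.05 -0.01] gap 85.1 grip 0.0
[[63, -103, 190], [62, -107, 193], [64, -108, 186], [64, -112, 190], [63, -116, 193], [64, -118, 192], [64, -121, 194], [59, -108, 196], [59, -111, 194], [60, -113, 192], [61, -115, 190], [60, -119, 194], [61, -122, 193], [62, -124, 192], [61, -128, 195], [62, -130, 192], [63, -133, 191], [64, -135, 188], [64, -138, 189], [64, -141, 191], [64, -144, 191], [66, -146, 188], [64, -193, 213], [64, -196, 213], [56, -114, 196], [58, -116, 191], [58, -119, 193], [58, -122, 194], [58, -125, 194], [59, -127, 191], [60, -130, 191], [60, -133, 190], [60, -136, 194], [61, -139, 191], [61, -142, 192], [60, -145, 196], [61, -148, 194], [61, -151, 197], [63, -153, 190], [63, -155, 189], [63, -159, 192], [63, -162, 194], [62, -165, 197], [64, -167, 193], [61, -193, 212], [61, -196, 215], [57, -140, 194], [57, -142, 194], [58, -145, 194], [58, -148, 193], [60, -150, 188], [59, -154, 192], [60, -156, 189], [60, -159, 192], [59, -163, 195], [61, -164, 190], [61, -168, 193], [61, -171, 194], [61, -174, 195], [62, -176, 191], [64, -178, 188], [63, -182, 193], [63, -185, 191], [58, -191, 212], [59, -193, 210], [58, -197, 214], [58, -165, 189], [57, -169, 197], [58, -171, 193], [59, -174, 192], [59, -176, 191], [60, -179, 191], [60, -182, 191], [59, -186, 195], [58, -189, 201], [58, -188, 191]]
t 12.31 pos [ 470.2 -128.9  300. ] F [0.1 0.7 0.4] T [ 0.01 -0.04  0.02] gap 85.4 grip 0.0
```

View pics/top1c.png

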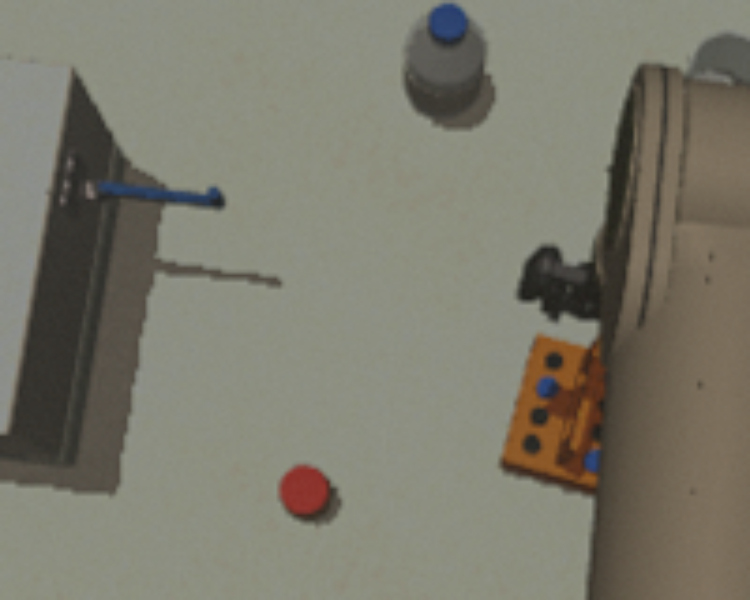

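The picture shows the blue hook standing straight out, with its pin at crop (215,197), which is instrument (60,-194). The arm top measures about 192–193. Next I grasp the rack, off-centre so the fingers clear the pin.

```bash
python3 - <<'E'
from h import *
o=down(YR)
print(ctrl.servo_line(rack(24,0,136),vel=110,guard=8)); st()
close_gripper(90); a=st()
print(ctrl.servo_line(rack(24,0,141),vel=40)); ctrl.hold(0.2); st()
ctrl.servo_line(rack(24,0,136+88),vel=90); ctrl.hold(.2); st()
p=optics.camera("side"); save(p,"side2"); cv2.imwrite("pics/side2c.png",cv2.resize(p["pixels"][100:260,200:400,::-1],(750,600)))
E
```

```text
False
t 13.95 pos [ 470.  -130.3  136.5] F [ 0.3 -0.3 -0.5] T [ 0.04 -0.01 -0.01] gap 85.3 grip 0.0
t 14.65 pos [ 469.6 -130.4  136. ] F [ 0.1 -1.4 -0.7] T [-0.26 -0.06 -0.04] gap 6.7 grip 88.1
False
t 15.12 pos [ 469.5 -130.1  140.9] F [ 0.4 -0.4 -2.4] T [ 0.02 -0.03  0.01] gap 6.3 grip 87.8
t 16.4 pos [ 469.4 -130.1  223.6] F [ 0.4 -0.1 -2.8] T [-0.04 -0.06  0.01] gap 6.8 grip 87.8
```

View pics/side2c.png

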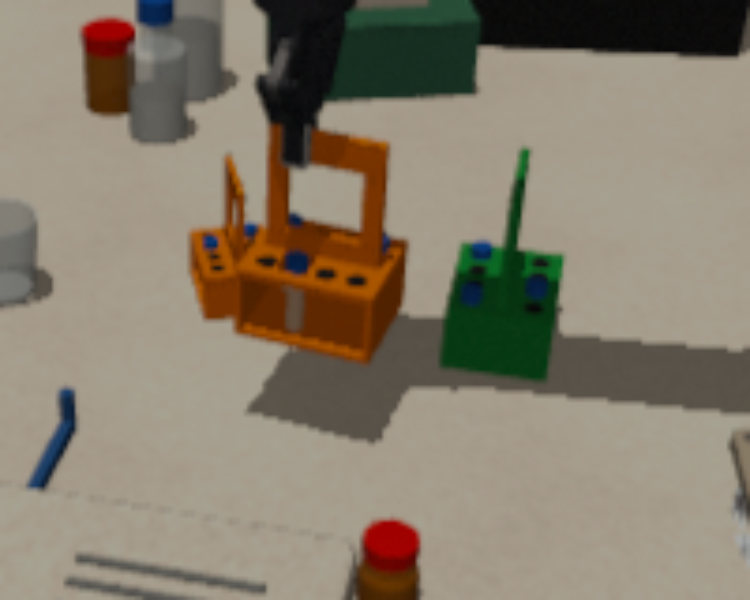

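The rack is held upright, with the bar at crop (275–390,130–170) and the finger at (297,150). I now carry it in front of the hook and check alignment.

```bash
cat > meas.py <<'E'
from h import *
def meas(n,shot=None):
    p=optics.camera(n); W=cloud(p); C=p["pixels"].astype(int)
    if shot: save(p,shot)
    orange=(C[...,0]>C[...,2]*1.8)&(C[...,0]-C[...,2]>40)
    L=np.dstack([(W[...,:2]-CI)@rot(YI),W[...,2]])
    m=orange&(abs(L[...,0]-60)<90)&(L[...,1]>-340)&(L[...,1]<-70)&(W[...,2]>40)
    P=L[m]
    z1=np.percentile(P[:,2],98); print(n,len(P),"z range",np.percentile(P[:,2],[1,98]).round(1))
    T=P[P[:,2]>z1-24]; c=np.median(T,0); d=T[:,:2]-T[:,:2].mean(0); v=np.linalg.svd(d,full_matrices=0)[2][0]; v=v*np.sign(v[0])
    t=d@v; k=np.polyfit(t,T[:,2],1)[0]
    print(" bar x",np.percentile(T[:,0],[1,99]).round(1),"y",np.percentile(T[:,1],[5,50,95]).round(1),"yaw",np.arctan2(v[1],v[0]).round(3),"roll slope",k.round(3))
    return p,L
E
python3 - <<'E'
from meas import *
ctrl.servo_line(inst(84,-262,226),vel=140,ori=down(YI)); ctrl.hold(.2); st()
for n in("side","top"): meas(n,n+"3")
a=cv2.imread("pics/side3.png")[150:310,180:380]; cv2.imwrite("pics/s3c.png",cv2.resize(a,(750,600)))
E
```

```text
t 18.64 pos [608.2  86.1 226.1] F [-0.4  0.9 -3.2] T [ 0.01 -0.07 -0.02] gap 6.8 grip 87.7
side 1825 z range [ 92.7 254.9]
 bar x [ 14.6 104.5] y [-262.6 -258.4 -255.5] yaw 0.027 roll slope -0.03
top 415 z range [142.7 257.6]
 bar x [-26.   57.9] y [-278.6 -261.8 -257.7] yaw 0.319 roll slope -4.126
```

View pics/s3c.png

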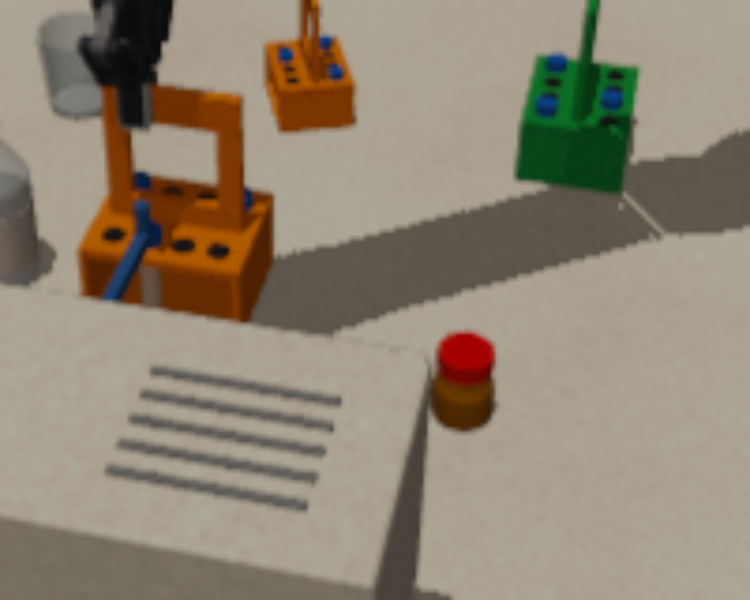

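The slot is centred on the hook: bar x is 15–105, z top is 255, and the pin stands at crop (142,210) in front of the slot. I thread it and lower with a guard.

```bash
python3 - <<'E'
from h import *
print(ctrl.servo_line(inst(84,-149,224),vel=60,guard=5)); ctrl.hold(.2); st()
print(ctrl.servo_line(inst(84,-149,197),vel=30,guard=2)); st()
print(ctrl.servo_line(inst(84,-149,184),vel=6,guard=1.6)); ctrl.hold(.3); st()
E
```

```text
False
t 20.98 pos [623.8 198.3 224. ] F [-0.1 -0.4 -3.4] T [ 0.03 -0.08 -0.03] gap 6.5 grip 87.7
False
t 22.02 pos [623.8 198.6 197.2] F [-0.1 -0.5 -2.5] T [-0.02 -0.07  0.02] gap 6.2 grip 87.7
True
t 23.49 pos [623.7 198.4 190.5] F [0.5 0.1 5.3] T [0.02 0.12 0.02] gap 6.5 grip 88.8
```

```bash
python3 - <<'E'
from h import *
for z in(190.2,189.9+.0):
    pass
ctrl.servo_line(inst(84,-149,190.9),vel=3); ctrl.hold(.2); st()
open_gripper(); ctrl.hold(.2); st()
print(ctrl.servo_line(inst(84,-149,300),vel=100,guard=6)); st()
from meas import meas
for n in("side","top"): meas(n,n+"4")
a=cv2.imread("pics/side4.png")[150:310,180:380]; cv2.imwrite("pics/s4c.png",cv2.resize(a,(750,600)))
E
```

```text
t 24.39 pos [623.6 198.4 190.7] F [ 1.6  0.9 -0.4] T [ 0.08 -0.21  0.05] gap 6.9 grip 88.4
t 25.33 pos [623.7 198.5 190.9] F [-0.8 -0.5  0.7] T [ 0.03 -0.07 -0.02] gap 85.2 grip 0.0
False
t 26.57 pos [623.6 198.3 299.2] F [-0.4  0.  -0.1] T [ 0.05 -0.03  0.02] gap 85.4 grip 0.0
side 512 z range [177.6 220.4]
 bar x [ 14.3 104.3] y [-150.8 -145.3 -143.3] yaw 0.006 roll slope -0.148
top 283 z range [108.3 220.8]
 bar x [14.2 36.2] y [-152.3 -148.1 -144.8] yaw 0.008 roll slope 0.073
```

View pics/s4c.png

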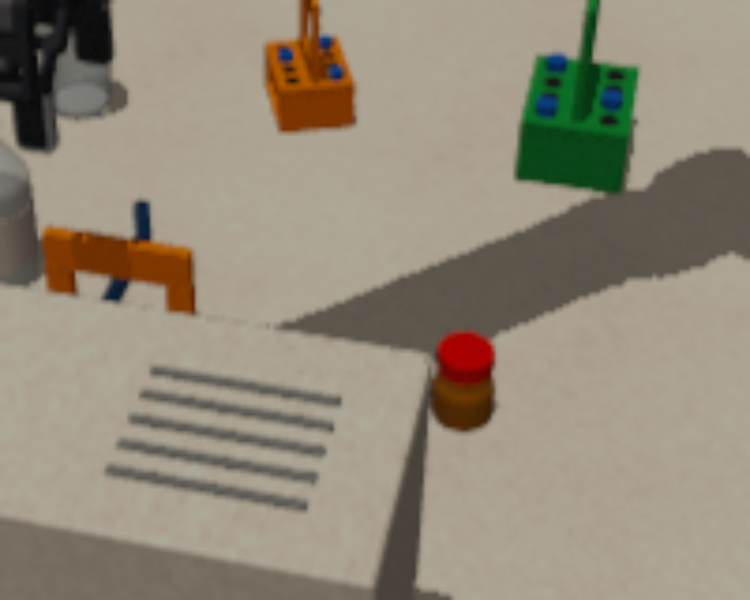

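The rack hangs level and square on the hook at y=-148 (bar at crop 45–195, 230–290). Next I push it home with closed fingers placed between the plate and the pin.

```bash
python3 - <<'E'
from h import *
from meas import meas
o=down(YI+np.pi/2)
ctrl.reach(inst(60,-170.5,300),o); close_gripper(20); st()
print(ctrl.servo_line(inst(60,-170.5,206),vel=60,guard=4)); st()
print(ctrl.servo_line(inst(60,-145,206),vel=18,guard=3.5)); st()
print(ctrl.servo_line(inst(60,-132,206),vel=6,guard=3)); st()
for n in("side","top"): meas(n,n+"5")
E
```

```text
t 28.77 pos [597.  180.4 300. ] F [-0.1  0.1 -0. ] T [-0.02  0.03 -0.04] gap 0.1 grip 0.0
False
t 30.48 pos [597.1 180.6 206.4] F [ 0.3 -0.1  0.7] T [-0.01  0.   -0.04] gap -0.1 grip 0.0
True
t 31.18 pos [598.1 189.4 205.6] F [ 1.1 -0.1  0.4] T [ 0.02 -0.01 -0.08] gap 0.1 grip 0.0
True
t 32.39 pos [598.4 190.4 205.1] F [0.  0.5 1.1] T [-0.08  0.05 -0.  ] gap -0.0 grip 0.2
side 504 z range [179.6 221.2]
 bar x [ 14.3 104.5] y [-148.  -141.9 -139.7] yaw 0.015 roll slope -0.176
top 297 z range [ 60.  294.5]
 bar x [-3.  17.8] y [-164.8 -152.8 -146.6] yaw -0.618 roll slope 0.15
```

```bash
python3 - <<'E'
from h import *
from meas import meas
o=down(YI+np.pi/2)
for y in(-152,-146,-142,-139,-137,-135):
    g=ctrl.servo_line(inst(60,y,206),vel=10,guard=6); s=st()
    print(y,g,(rot(YI).T@(s["position"][:2]-CI)).round(1))
    if g and y>-143: break
meas("side","side6")
E
```

```text
t 33.53 pos [599.5 199.1 206.1] F [0.2 0.4 0.9] T [-0.03  0.01  0.01] gap 0.3 grip 0.0
-152 False [  59.9 -151.7]
t 34.28 pos [600.5 204.4 206.1] F [-1.  -4.   3.2] T [-0.74  0.06  0.03] gap 0.1 grip 2.1
-146 False [  60.2 -146.3]
t 34.83 pos [600.7 209.1 205.8] F [-0.8 -1.2 -1.4] T [-0.12  0.06 -0.02] gap -0.4 grip 0.3
-142 False [  59.8 -141.6]
t 35.28 pos [601.3 211.7 206.1] F [-0.3 -2.   0.6] T [-0.45  0.1   0.01] gap -0.5 grip 1.1
-139 False [  60.  -138.9]
t 35.63 pos [601.5 213.8 205.9] F [-0.4 -1.5 -0.1] T [-0.25  0.08 -0.01] gap 0.3 grip 0.7
-137 False [  59.9 -136.9]
t 35.98 pos [601.8 215.8 206.1] F [ 0.1 -2.8  0.5] T [-0.4   0.11 -0.02] gap -0.0 grip 1.1
-135 False [  59.9 -134.8]
side 335 z range [202.2 221.5]
 bar x [ 13.5 103.7] y [-121.9 -116.2 -113.8] yaw 0.01 roll slope -0.071
```

```bash
python3 - <<'E'
from h import *
from meas import meas
ctrl.servo_line(inst(60,-160,206),vel=30); ctrl.servo_line(inst(60,-165,300),vel=100)
ctrl.reach([480,20,400],down(YI+np.pi/2)); st()
meas("side","side7"); p,L=meas("top","top7")
C=p["pixels"].astype(int); orange=(C[...,0]>C[...,2]*1.8)&(C[...,0]-C[...,2]>40)
m=orange&(abs(L[...,0]-60)<90)&(L[...,1]>-230)&(L[...,1]<-70)
P=L[m]
for a,b in((50,66),(66,85),(85,105),(105,125),(190,225)):
    q=P[(P[:,2]>a)&(P[:,2]<b)]
    if len(q)>4: print(a,b,len(q),"x",np.percentile(q[:,0],[2,98]).round(1),"y",np.percentile(q[:,1],[2,50,98]).round(1),"z",np.median(q[:,2]).round(1))
q=P[(P[:,2]>100)&(P[:,2]<122)]; print("tilt fit z=ax+by+c",np.linalg.lstsq(np.c_[q[:,:2],np.ones(len(q))],q[:,2],rcond=None)[0])
cv2.imwrite("pics/t7c.png",cv2.resize(p["pixels"][130:230,140:265,::-1],(750,600)))
E
```

```text
t 39.02 pos [480.1  20.4 399.5] F [-0.9  0.  -0.1] T [ 0.02 -0.04 -0.  ] gap 0.5 grip 0.0
side 339 z range [201.2 221.5]
 bar x [ 13.5 104. ] y [-122.5 -117.  -114.6] yaw 0.161 roll slope -0.243
top 793 z range [ 58.2 221.2]
 bar x [ 15.3 103.9] y [-123.4 -120.3 -115.9] yaw 0.003 roll slope -0.0
50 66 83 x [ 18.3 109.3] y [-172.9 -167.1 -161.6] z 61.1
105 125 528 x [  6.6 114.3] y [-169.3 -135.2  -81.4] z 114.6
190 225 115 x [ 15.6 103.4] y [-123.8 -120.4 -115.3] z 218.5
tilt fit z=ax+by+c [-2.11558242e-03 -4.41640988e-02  1.08920405e+02]
```

View pics/t7c.png

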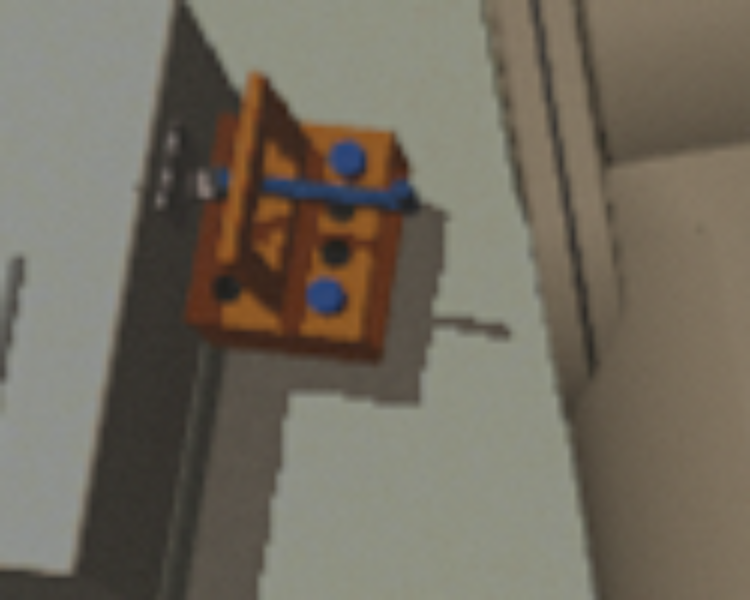

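The rack is home, but the bar was pushed a few mm too far. Bar y is -120 and body centre is -125, which is a lean of about 0.05 rad. I nudge the bar back out about 4 mm from the inner side so it hangs straight.

```bash
python3 - <<'E'
from h import *
from meas import meas
o=down(YI+np.pi/2)
ctrl.reach(inst(60,-101,300),o)
print(ctrl.servo_line(inst(60,-101,240),vel=80)); print(ctrl.servo_line(inst(60,-101,211),vel=30,guard=4)); st()
g=ctrl.servo_line(inst(60,-109.5,211),vel=8,guard=6); s=st(); print(g,(rot(YI).T@(s["position"][:2]-CI)).round(1))
ctrl.servo_line(inst(60,-102,211),vel=20); ctrl.servo_line(inst(60,-102,300),vel=80)
ctrl.reach([480,20,400],o); st()
meas("side","side8"); p,L=meas("top","top8")
C=p["pixels"].astype(int); orange=(C[...,0]>C[...,2]*1.8)&(C[...,0]-C[...,2]>40)
P=L[orange&(abs(L[...,0]-60)<90)&(L[...,1]>-230)&(L[...,1]<-70)]
for a,b in((50,66),(105,125),(190,225)):
    q=P[(P[:,2]>a)&(P[:,2]<b)]; print(a,b,len(q),"x",np.percentile(q[:,0],[2,98]).round(1),"y",np.percentile(q[:,1],[2,50,98]).round(1),"z",np.median(q[:,2]).round(1))
q=P[(P[:,2]>100)&(P[:,2]<122)]; print("tilt",np.linalg.lstsq(np.c_[q[:,:2],np.ones(len(q))],q[:,2],rcond=None)[0])
E
```

```text
False
False
t 42.22 pos [606.6 249.4 211.2] F [-0.9  0.3  0.2] T [0.04 0.   0.04] gap -0.1 grip 0.0
t 43.42 pos [605.4 240.9 211.1] F [0.8 2.  0.9] T [ 0.31 -0.06 -0.  ] gap 0.3 grip 0.7
False [  60.  -109.5]
t 46.3 pos [480.2  20.6 399.7] F [ 0.4 -0.1 -0.5] T [ 0.02 -0.01 -0.03] gap -0.3 grip 0.0
side 388 z range [197.6 221. ]
 bar x [ 14.1 104.9] y [-126.3 -120.9 -118.8] yaw 0.0 roll slope 0.003
top 787 z range [ 56.4 221.2]
 bar x [ 15. 104.] y [-127.8 -124.8 -120.2] yaw -0.007 roll slope 0.0
50 66 70 x [ 17.2 109.7] y [-170.5 -166.  -161.6] z 60.0
105 125 538 x [  6.  114.3] y [-169.1 -134.   -81.7] z 114.2
190 225 112 x [ 15.1 103.1] y [-128.2 -124.8 -120. ] z 219.0
tilt [ 6.03314383e-03 -8.11598302e-03  1.12864438e+02]
```

```bash
python3 - <<'E'
from h import *
st(); print(hand_in())
E
```

```text
t 46.4 pos [480.2  21.  399.6] F [-0.2  0.  -0.2] T [ 0.   -0.01 -0.05] gap 0.1 grip 0.0
the job is handed in; nothing more can be done
None
```

The job is handed in at 46.4 s of the 72 s limit, verdict not reported: the hook was swung out to its stop, and the rack, lowered onto it while held, hangs upright and square with its side at the instrument face; because the open fingers would have hit the face, I let go about 24 mm short and pushed it home with shut fingers.

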